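Lock the twist lid onto the canister that holds the garlic

TASK

Two open twist-lock canisters stand on the worktop, one with a lime in it and one with a garlic bulb. The garlic is being put away: set the loose lid on the canister that holds the garlic with its two lugs in the slots of the collar, press it down against the sprung seal, turn it clockwise (seen from above) to its stop, just short of a quarter turn, and let go so that it springs up into the locked position. Leave the lime's canister open, keep garlic and lime in their canisters and do not disturb the other things on the worktop.

Things in the scene. Friction and masses are not known exactly. Their poses are not given: they have to be found in the camera images.
- lid_grip (a point): loose white lid, 109 mm across, 66 mm tall, 0.2 to 0.35 kg, standing on the worktop; z up. On top an upright steel grip bar, 84 mm long (x), 20 mm wide (y), spanning 28 to 66 mm above the lid's underside: grasp it across its width. This point: on the axis, half-way up the lid's bar, 46 mm above the underside. A half turn about z makes no difference.
- lid_lugs (a point): same lid, point on its axis at lug height, 7 mm above its underside. Above the underside: plug of 76 mm diameter 0 to 20 mm, flange of 109 mm diameter 20 to 26 mm. Two lugs stick out of the plug straight below the ends of the bar, at +x and -x: 12 mm wide, reaching 47 mm from the axis, 4 to 10 mm above the underside.
- canister_a_mouth (a point): centre of the collar's top face (z up) of one of two identical fixed canisters: glass, white collar, 94 mm tall, 109 mm across. Mouth 80 mm wide; two slots 17 mm wide cut through the 8 mm lip at +x and -x. Below the lip a channel runs clockwise (from above) from each slot to a stop. A raised mark on the collar's side shows where the lugs end when locked.
- canister_b_mouth (a point): the same point of the other canister. Height of lid_grip over this point, either canister: lugs beside the slots, on the lip, 42 mm; lugs in the slots, lid resting on the seal, 35 mm; pressed fully down (flange on the collar) 26 mm, only then can it turn: clockwise 1.40 rad (stop by 1.45); let go there, it rises into a pocket under the lip: 30.5 mm, locked.
- canister_a_seal (a joint): sprung dark sealing ring just inside the mouth of canister a; m it is pushed down: 0 free, 0.009 with a lid pressed fully down (about 11 N), 0.0045 with a lid locked (about 8 N). It starts to give at 5 N, more than the lid's weight.
- canister_b_seal (a joint): the same for canister b
- garlic_center (a point): centre of the garlic bulb, 56 mm, which stands on the floor of one of the canisters
- lime_center (a point): centre of the lime, 48 x 44 x 45 mm, which lies in the other canister
- lemon_b: bystander: a lemon, 72 x 55 x 56 mm, loose on the worktop; origin at its underside
- peeler: bystander: a black peeler, 170 x 25 x 18 mm, lying on the worktop; origin at its underside
- kitchen_timer: bystander: a white wind-up timer, 64 mm across and 58 mm tall; origin at its underside

How it is judged:
At the end, for the whole second after the job is handed in: the lid is locked on the canister that holds the garlic: centred within 5 mm, level within 0.06 rad, turned at least 1.30 rad from the slots, and risen into the lock pocket (lid_grip 27.5 to 32.5 mm above the collar's top); the garlic and the lime are each still inside their own canister (((horizontal distance between garlic_center and canister_a_mouth below 0.035 m and height (world z) of each of garlic_center, lime_center below 0.06 m and horizontal distance between lime_center and canister_b_mouth below 0.035 m and horizontal distance between lid_grip and canister_a_mouth below 0.005 m and z of lid_grip in the frame of canister_a_mouth between 0.0275 and 0.0325 m and angle between lid_grip's own z axis and vertical below 0.06 rad and angle between the x axis of lid_grip and the x axis of canister_a_mouth, either way round above 1.3 rad) or (horizontal distance between garlic_center and canister_b_mouth below 0.035 m and height (world z) of each of garlic_center, lime_center below 0.06 m and horizontal distance between lime_center and canister_a_mouth below 0.035 m and horizontal distance between lid_grip and canister_b_mouth below 0.005 m and z of lid_grip in the frame of canister_b_mouth between 0.0275 and 0.0325 m and angle between lid_grip's own z axis and vertical below 0.06 rad and angle between the x axis of lid_grip and the x axis of canister_b_mouth, either way round above 1.3 rad))); the robot touches nothing.
It fails at once if a bystander (lemon, peeler or timer) is moved more than 30 mm (distance of any of lemon_b, peeler, kitchen_timer from where it was at the start of the episode above 0.03 m).
It also fails if it takes over 45 s, if anything falls off the work surface, if the arm or the gripper's body presses on something with over 40 N, if the wrist force passes 120 N, or if a joint passes its speed limit or range.

ROBOT

A 7-joint arm with a two-finger parallel gripper is mounted at the origin on a cart in front of the work surface, level with it; the furniture and walls round the work are solid. World frame = base frame: x ahead of the robot, y to its left, z up, the work surface at z = 0. Lengths are in m, angles in rad, forces in N, time in s.
With the tool pointing down it reaches from about 0.425 to 0.925 m from the base axis. Payload 6.8 kg.
Tool frame: the origin (TCP) lies at the very end of the fingers, on their centre line; the grasp point (between the pads) lies 19 mm behind it (r.grip_depth is the distance from the TCP to the grasp point, in m); z points along the fingers, y is the direction in which the jaws open and shut (so a half turn about z gives the same grasp; the last joint's range is limited). The gripper opens to 85 mm and grips with 20 to 120 N. Pads are 22 mm wide; open, the fingers measure 114 mm over their backs; the gripper's body (76 mm by 85 mm) begins 54 mm behind the grasp point. The pads swing forward as they close: fully open they stand 13 mm farther back than shut.
Start: joints at [0.995, 0.477, 0.022, 1.555, -0.011, 1.109, -0.083], TCP at [0.304, -0.602, 0.231] pointing down, gripper open.
Joint ranges: [-2.96, 2.96], [-0.34, 2.1], [-1.41, 1.46], [0.24, 2.44], [-1.37, 4.51], [0.17, 1.92], [-2.96, 2.96]. Speed limits (rad/s): [2.39, 2.39, 3.14, 3.14, 3.14, 3.14, 3.14].

INTERFACE

Orientations are given as a rotation vector (axis times angle).
In Python, from bench import r, grab_frame gives the robot as it stands. The module is installed in compiled form; this text tells all that it offers.
- The arm moves only by the tool play_rows, never from a script. Its argument "increments" is a list of rows, each a list of 7 numbers: the shift along the tool's x, y, z in mm, then the turn, a rotation vector about the tool's x, y, z in rad, then the closure in counts, from 0 (fully open) to 255 (shut). In form: [[tx, ty, tz, rx, ry, rz, claw], ...]. A call has 1 to 5 rows; each row shifts and turns the pose as measured when the row begins, along the tool's axes as they then stand; what a row does not reach is not made up. A row lasts 1/10 s, in which the tool goes at most 50 mm and 8.59 degrees, less where a joint would pass 70% of its speed; a pose out of reach is approached as far as the arm can. A call is refused whole if a number of a shift passes 50 or a number of a turn 0.15, either way. A call with a gripper value outside its range is refused whole. The fingers move at their own pace and stop on an object; "force" is the grip in N (left out, the last holds). Time passes only in rows, so rows that do not move let the fingers close. It gives the time, the measured TCP pose, the force and the opening at its end, in the units of the state.
- r.get_obs(): the state, without advancing time (a new reading comes with each control period).
- grab_frame(name): name is "scene" or "side" or "wrist"; returns a dict with "color" (420x560x3 uint8, blue, green, red), "depth" (420x560 float32, m along the optical axis (not along the pixel's ray), 0 where there is no reading), "K" (3x3 intrinsics, pixels), "T" (4x4, takes a point from camera to world coordinates). Camera axes: x right, y up, looking along -z (the intrinsics and any distortion apply to the point x, -y, -z); pixel columns grow to the right and rows downward; lengths in m; the calibration is good to about 2 mm. A picture is of the moment at which its call begins.
- r.hand_in(): hands the job in, once; it reports no verdict.
The state is a dict: "clock": time; "joints": joint angles; "qvel": joint speeds; "tau": joint torques, N m; "tcp_pos": TCP position; "orientation": TCP orientation; "contact_force": force on the tool from outside, world axes, zero at the start; "moment": the same for the moment, N m; "grip_width": finger opening in m.
Only numpy, scipy, OpenCV 4.12 (cv2) and the standard library are available. Lean on these libraries where they do the work, as an engineer would, in place of code of your own. Each camera call takes 0.05 s, during which the arm holds its last target.

## Working session

There is one attempt and no reset: what is moved stays moved. The work goes in short steps, Python scripts to look and compute and a tool call to move; the robot and the scene stay as the last step left them, time stands still between calls to the robot, and variables do not carry over. Pictures are saved under pics/ and viewed, and the job is handed in when it is done.

Besides the shell and the picture viewer there is one more tool, called after "Request:" as name(argument=value, ...) on one line, values as JSON. play_rows: Moves the arm, as the interface text tells. Its arguments: {"type":"object","properties":{"increments":{"type":"array","items":{"type":"array","items":{"type":"number"}}},"force":{"type":"number"}},"required":["increments"]}

```bash
mkdir -p pics; cat > h.py <<'E'
import numpy as np, cv2
from bench import r, grab_frame
def world(f,u,v,d=None):
    K=f["K"];T=f["T"];u=np.asarray(u,float);v=np.asarray(v,float)
    if d is None:d=f["depth"][v.astype(int),u.astype(int)]
    p=np.stack([(u-K[0,2])/K[0,0]*d,-(v-K[1,2])/K[1,1]*d,-d],-1)
    return p@T[:3,:3].T+T[:3,3]
def plane(f,u,v,z):
    a=world(f,u,v,np.ones(np.shape(u)));o=f["T"][:3,3];dr=a-o
    return o+dr*((z-o[2])/dr[...,2])[...,None]
E
python3 - <<'E'
from h import *
for n in ["scene","side","wrist"]:
    f=grab_frame(n);cv2.imwrite(f"pics/{n}0.png",f["color"]);np.savez(f"{n}0.npz",**f);print(n,f["T"].round(3).tolist(),f["K"].tolist())
print(r.get_obs())
E
```

```text
scene [[-0.848, 0.289, -0.444, -0.039], [-0.529, -0.425, 0.735, 0.925], [0.024, 0.858, 0.513, 0.79], [0.0, 0.0, 0.0, 1.0]] [[423.5817869510634, 0.0, 281.95652251519726], [0.0, 423.5817869510634, 215.9238853744347], [0.0, 0.0, 1.0]]
side [[-0.816, 0.358, -0.454, 0.01], [-0.578, -0.484, 0.657, 0.771], [0.016, 0.799, 0.602, 0.842], [0.0, 0.0, 0.0, 1.0]] [[399.7219711555697, 0.0, 281.9228030736144], [0.0, 399.7219711555697, 211.98194340077686], [0.0, 0.0, 1.0]]
wrist [[0.45, 0.846, 0.285, 0.377], [-0.893, 0.427, 0.141, -0.565], [-0.002, -0.318, 0.948, 0.374], [0.0, 0.0, 0.0, 1.0]] [[365.24058016939114, 0.0, 279.02731311885], [0.0, 365.24058016939114, 212.80364981910301], [0.0, 0.0, 1.0]]
{'clock': 0.15, 'joints': array([ 0.99492699,  0.47763824,  0.02236424,  1.55617367, -0.01146606,
        1.10932183, -0.08309675]), 'qvel': array([-0.00133552, -0.00138422, -0.00096562, -0.00251216, -0.00038134,
        0.00023556,  0.00082521]), 'tau': array([ 2.68003234e-03, -5.96929872e+01,  1.61024630e+00, -2.81491542e+01,
        1.26864357e-02,  6.50788250e-03,  3.60390902e-05]), 'tcp_pos': array([ 0.30413372, -0.60210718,  0.23055203]), 'orientation': array([-3.05475060e+00, -7.27812323e-01,  7.21782862e-04]), 'contact_force': array([ 0.70841424, -0.47001585, -0.59484185]), 'moment': array([-0.01069841,  0.00696151,  0.00282756]), 'grip_width': 0.08505487513744324}
```

View pics/scene0.png

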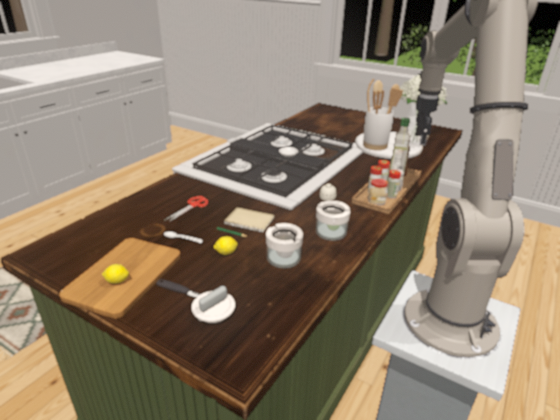

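View pics/side0.png

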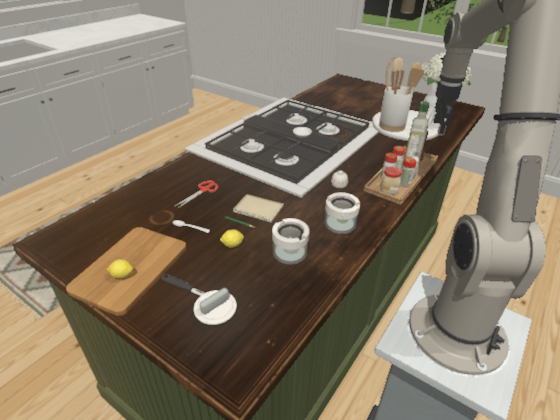

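View pics/wrist0.png

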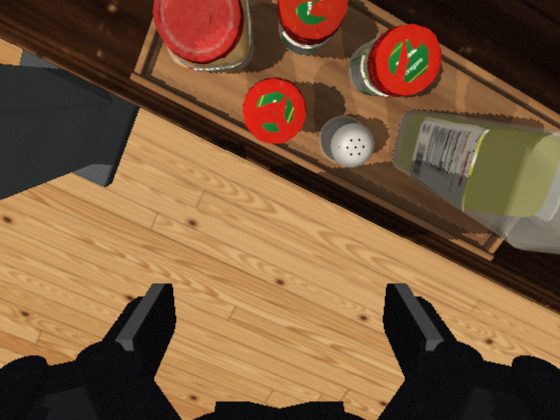

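The scene view shows the lid (white disc with steel bar) near (212,302), the canisters at (284,245) and (333,220), a black-handled tool next to the lid at (184,290), and a white object at (329,193). Next I'll crop and measure.

```bash
python3 - <<'E'
from h import *
s=dict(np.load("scene0.npz"));t=dict(np.load("side0.npz"))
a=cv2.resize(s["color"][180:330,150:360],None,fx=3.8,fy=3.8,interpolation=3);b=cv2.resize(t["color"][160:330,150:370],None,fx=3.5,fy=3.5,interpolation=3)
cv2.imwrite("pics/sc1.png",a);cv2.imwrite("pics/si1.png",b)
for nm,u,v in [("lidbar",212,297),("lidflange",230,308),("timer?",329,193),("lemon",226,244),("knife",184,290),("peel?",232,232),("canA lip",334,209),("canB",284,234),("rim",300,240)]:
    print(nm,world(s,u,v).round(3))
# white mask high points
for n,f in (("scene",s),("side",t)):
    vv,uu=np.mgrid[150:340,150:400];P=world(f,uu.ravel(),vv.ravel());hsv=cv2.cvtColor(f["color"],cv2.COLOR_BGR2HSV)[vv.ravel(),uu.ravel()]
    w=(P[:,2]>0.088)&(P[:,2]<0.1)&(hsv[:,1]<70)
    m=np.zeros((420,560),np.uint8);m[vv.ravel()[w],uu.ravel()[w]]=255
    k,l,st,c=cv2.connectedComponentsWithStats(m)
    for i in range(1,k):
        if st[i,4]>15:
            q=P[w][l[vv.ravel()[w],uu.ravel()[w]]==i];print(n,st[i],q.min(0).round(4),q.max(0).round(4),cv2.minEnclosingCircle(q[:,:2].astype(np.float32)))
    w=(P[:,2]>0.022)&(P[:,2]<0.08)&(uu.ravel()<245)&(vv.ravel()>280)
    q=P[w];print(n,"lid",len(q))
    b=q[(q[:,2]>.055)];print(b.mean(0),b[:,2].max(),cv2.minAreaRect(b[:,:2].astype(np.float32)))
    fl=q[(q[:,2]<.03)];print(cv2.minEnclosingCircle(fl[:,:2].astype(np.float32)))
E
```

```text
lidbar [0.526 0.319 0.061]
lidflange [0.487 0.299 0.028]
timer? [ 0.555 -0.405  0.034]
lemon [0.658 0.098 0.045]
knife [0.644 0.301 0.014]
peel? [ 0.721 -0.012  0.007]
canA lip [ 0.461 -0.248  0.069]
canB [ 0.53  -0.034  0.057]
rim [0.452 0.003 0.085]
scene [391 161   9   6  31] [ 0.3829 -0.6954  0.0885] [ 0.4189 -0.6703  0.1   ] ((0.4010927081108093, -0.6856509447097778), 0.018456486985087395)
scene [316 200  33  19 280] [ 0.3954 -0.2643  0.0881] [ 0.5035 -0.1518  0.0987] ((0.44721537828445435, -0.209778293967247), 0.05882883071899414)
scene [275 223  27  17 150] [ 0.4529 -0.0445  0.0881] [0.5527 0.0129 0.0987] ((0.5029476284980774, -0.0034822002053260803), 0.05118051916360855)
scene [266 227  28  19 173] [0.4576 0.006  0.0881] [0.5609 0.0652 0.0983] ((0.5092754364013672, 0.023689355701208115), 0.05317242071032524)
scene lid 1055
[0.53015841 0.31616803 0.06320054] 0.07040742732582339 ((0.5309371948242188, 0.31413984298706055), (0.08205413818359375, 0.01980891078710556), 79.12308502197266)
((0.5330089926719666, 0.3120420277118683), 0.056112535297870636)
side [327 192  32  12 131] [ 0.4058 -0.2638  0.0883] [ 0.504  -0.2031  0.0993] ((0.4548644423484802, -0.21944183111190796), 0.05140896141529083)
side [326 200  33  13 152] [ 0.3965 -0.2273  0.0882] [ 0.496  -0.1542  0.0984] ((0.4472815692424774, -0.2019650638103485), 0.052066974341869354)
side [281 218  28  22 163] [ 0.4528 -0.0459  0.0881] [0.5532 0.0175 0.0975] ((0.5037663578987122, -5.525536835193634e-06), 0.05251375585794449)
side [272 222  30  21 187] [0.4563 0.0032 0.0882] [0.5607 0.0665 0.0977] ((0.5085399746894836, 0.016715727746486664), 0.05401032045483589)
side lid 1147
[0.53062434 0.31431255 0.06300654] 0.06910369354426105 ((0.5322399735450745, 0.31169307231903076), (0.08214138448238373, 0.02125362865626812), 76.78292846679688)
((0.608064591884613, 0.3269331455230713), 0.13098987936973572)
```

View pics/sc1.png

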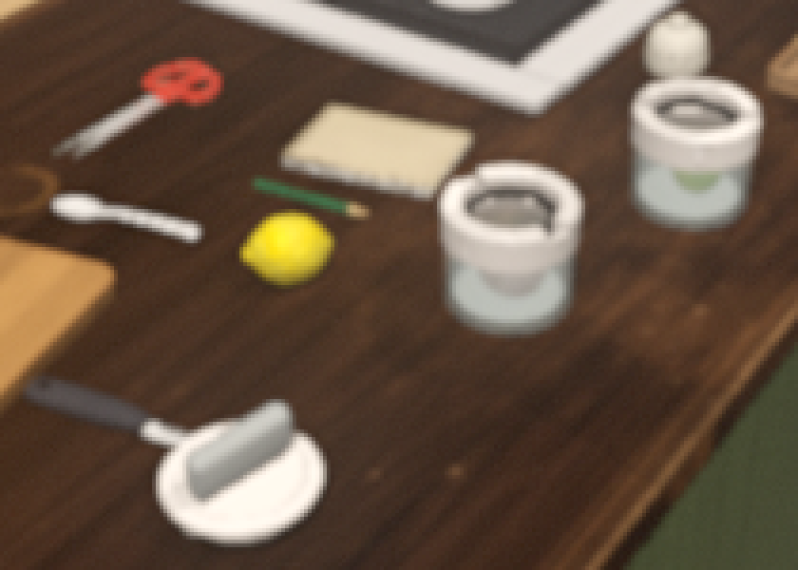

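View pics/si1.png

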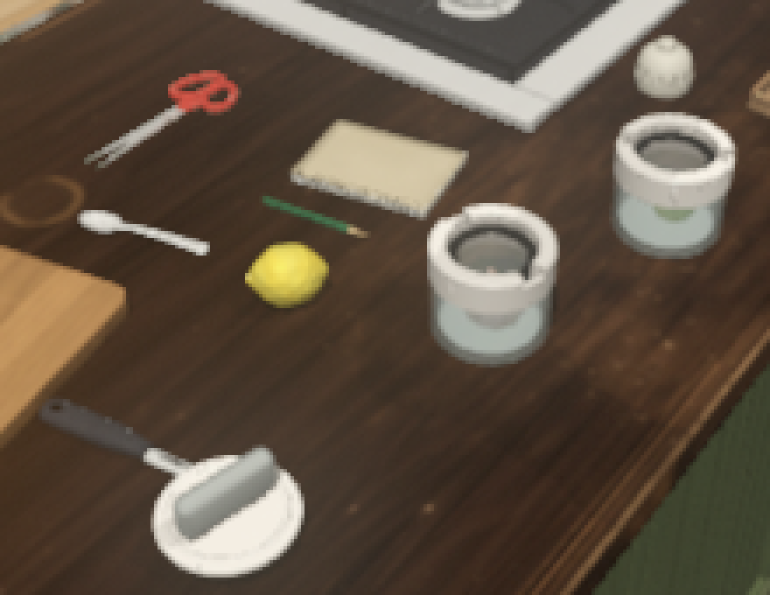

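```bash
cat >> h.py <<'E'
from scipy.spatial.transform import Rotation as R
def pose():
    o=r.get_obs();return np.array(o["tcp_pos"]),R.from_rotvec(o["orientation"]),o
def st():
    p,q,o=pose();M=q.as_matrix();print("t",round(o["clock"],2),"p",p.round(4),"tilt",np.degrees(np.arccos(-M[2,2])).round(2),"yawx",np.degrees(np.arctan2(M[1,0],M[0,0])).round(2),"j",o["joints"].round(2),"F",o["contact_force"].round(1),"w",round(o["grip_width"],4))
def to(target,yawdeg=None):
    """remaining tool-frame shift (mm) and total rotvec to pointing-down with tool x at yawdeg"""
    p,q,o=pose();st()
    print("shift",(q.inv().apply(np.array(target)-p)*1000).round(1))
    if yawdeg is not None:
        y=np.radians(yawdeg);x=np.array([np.cos(y),np.sin(y),0]);z=np.array([0,0,-1.]);G=R.from_matrix(np.stack([x,np.cross(z,x),z],1))
        print("turn",(q.inv()*G).as_rotvec().round(4))
E
python3 - <<'E'
from h import *
st();p,q,o=pose();T=np.load("wrist0.npz")["T"]
print(q.as_matrix().round(3));print("cam in tool",q.inv().apply(T[:3,3]-p).round(3)); print("cam view dir in tool",q.inv().apply(-T[:3,2]).round(3))
E
```

```text
t 0.15 p [ 0.3041 -0.6021  0.2306] tilt 0.08 yawx 26.8 j [ 0.99  0.48  0.02  1.56 -0.01  1.11 -0.08] F [ 0.7 -0.5 -0.6] w 0.0851
[[ 0.893  0.451 -0.001]
 [ 0.451 -0.893  0.001]
 [-0.    -0.001 -1.   ]]
cam in tool [ 0.081 -0.    -0.143]
cam view dir in tool [-0.318 -0.001  0.948]
```

Request:
play_rows(increments=[[0, 0, -50, 0, 0, 0, 0], [0, 0, -50, 0, 0, 0, 0]])

```text
clock: 0.35
tcp_pos: [0.3022, -0.5983, 0.3233]
orientation: [-3.038, -0.725, 0.009]
contact_force: [0.6, -0.9, 1.2]
grip_width: 0.0853
```

```bash
python3 - <<'E'
from h import *
to((0.50,0.05,0.33),-30)
E
```

```text
t 0.35 p [ 0.3022 -0.5983  0.3233] tilt 1.11 yawx 26.83 j [ 0.99  0.42  0.03  1.44 -0.01  1.31 -0.08] F [ 0.6 -0.9  1.2] w 0.0853
shift [ 469.1 -489.3    2. ]
turn [-0.0169  0.011   0.9918]
```

Request:
play_rows(increments=[[47, -13, 0, 0, 0, -0.083, 0], [47, -13, 0, 0, 0, -0.083, 0], [47, -13, 0, 0, 0, -0.083, 0], [47, -13, 0, 0, 0, -0.083, 0], [47, -13, 0, 0, 0, -0.083, 0]])

```text
clock: 0.85
tcp_pos: [0.4507, -0.4137, 0.3309]
orientation: [-2.838, -1.336, 0.008]
contact_force: [0.7, -0.5, 0.9]
grip_width: 0.0853
```

Request:
play_rows(increments=[[47, -13, 0, 0, 0, -0.083, 0], [47, -13, 0, 0, 0, -0.083, 0], [47, -13, 0, 0, 0, -0.083, 0], [47, -13, 0, 0, 0, -0.083, 0], [47, -13, 0, 0, 0, -0.083, 0]])

```text
clock: 1.35
tcp_pos: [0.5118, -0.1729, 0.3296]
orientation: [-2.482, -1.915, 0.006]
contact_force: [1.3, -0.1, 0.2]
grip_width: 0.0854
```

```bash
python3 - <<'E'
from h import *
to((0.507,-0.06,0.33),90)
E
```

```text
t 1.35 p [ 0.5118 -0.1729  0.3296] tilt 0.44 yawx 75.32 j [ 0.5   0.2  -0.34  1.73  0.07  1.23 -0.11] F [ 1.3 -0.1  0.2] w 0.0854
shift [ 1.081e+02 -3.320e+01 -1.000e-01]
turn [-0.0075 -0.0018 -0.2562]
```

Request:
play_rows(increments=[[45, -12, 0, 0, 0, -0.09, 0], [40, -8, 0, 0, 0, -0.09, 0], [20, -8, 0, 0, 0, -0.08, 0], [0, 0, 0, 0, 0, 0, 0]])

```text
clock: 1.75
tcp_pos: [0.5022, -0.0515, 0.3297]
orientation: [-2.181, -2.249, 0.003]
contact_force: [0.7, -0.7, 0.4]
grip_width: 0.0852
```

```bash
python3 - <<'E'
from h import *
st();f=grab_frame("wrist");st();cv2.imwrite("pics/w1.png",f["color"]);np.savez("w1.npz",**f)
E
```

```text
t 1.75 p [ 0.5022 -0.0515  0.3297] tilt 0.52 yawx 91.74 j [ 0.39  0.15 -0.45  1.8   0.06  1.22 -0.05] F [ 0.7 -0.7  0.4] w 0.0852
t 1.8 p [ 0.5026 -0.0531  0.3296] tilt 0.49 yawx 91.53 j [ 0.39  0.15 -0.45  1.79  0.06  1.22 -0.05] F [-0.3  1.3 -0.6] w 0.0852
```

View pics/w1.png

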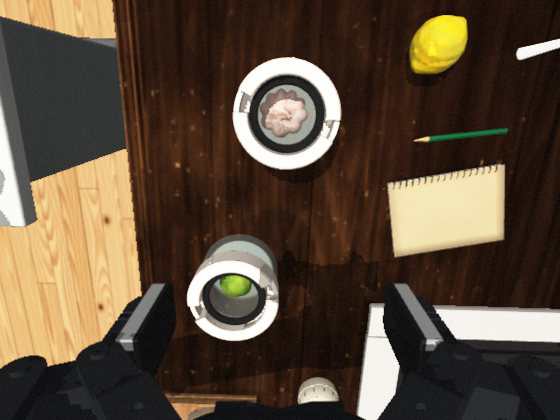

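The wrist view shows the garlic canister at about (287,113), with slots near (245,100) and (330,125). The lime canister is at (235,297).

```bash
python3 - <<'E'
from h import *
f=dict(np.load("w1.npz"));c=f["color"]
cv2.imwrite("pics/w1z.png",cv2.resize(c[48:178,222:352],None,fx=4.5,fy=4.5,interpolation=cv2.INTER_CUBIC))
m=(c.min(2)>150).astype(np.uint8)*255;m[:, :222]=0;m[:,352:]=0;m[178:]=0
cs,_=cv2.findContours(m,cv2.RETR_EXTERNAL,cv2.CHAIN_APPROX_NONE);k=max(cs,key=cv2.contourArea)
h=cv2.convexHull(k)[:,0]
Q=plane(f,h[:,0].astype(float)+0,h[:,1].astype(float),0.094)
e=cv2.fitEllipse(Q[:,:2].astype(np.float32)*1000);print("ellipse mm",e)
# depth-based
vv,uu=np.mgrid[48:178,222:352];P=world(f,uu.ravel(),vv.ravel());w=(P[:,2]>.085)&(P[:,2]<.105);print("z",np.median(P[w,2]),w.sum(),P[w].min(0),P[w].max(0),cv2.minEnclosingCircle(P[w][:,:2].astype(np.float32)))
# angular profile at radius 44..50mm
ctr=np.array(e[0])/1000
K=f["K"];T=f["T"]
def proj(p):
    q=(p-T[:3,3])@T[:3,:3];return K[0,0]*q[:,0]/-q[:,2]+K[0,2],K[1,1]*-q[:,1]/-q[:,2]+K[1,2]
for rr in (.0425,.045,.0475):
  for lab,z in(("top",.094),):
    a=np.radians(np.arange(0,360,3));u,v=proj(np.c_[ctr[0]+rr*np.cos(a),ctr[1]+rr*np.sin(a),0*a+z])
    g=cv2.remap(cv2.cvtColor(c,6),u.astype(np.float32)[None],v.astype(np.float32)[None],1)[0]
    d=cv2.remap(f["depth"],u.astype(np.float32)[None],v.astype(np.float32)[None],0)[0]
    zz=world(f,u,v,d)[:,2]
    print(rr);print([(i*3,int(x),int(zq*1000)) for i,(x,zq) in enumerate(zip(g,zz)) if x<170 or zq<.088])
E
```

```text
ellipse mm ((505.3430480957031, 8.10750961303711), (108.00294494628906, 108.58895874023438), 142.49783325195312)
z 0.09443296037239679 4217 [ 0.45146727 -0.04597938  0.08500588] [0.56004661 0.06293345 0.09750354] ((0.5061625838279724, 0.008305387571454048), 0.0549386590719223)
0.0425
[(153, 238, 66), (156, 151, 66), (159, 150, 66), (162, 155, 65), (165, 149, 67), (168, 203, 67), (171, 149, 66), (174, 225, 66), (177, 184, 87), (336, 249, 66), (339, 249, 67), (342, 250, 66), (345, 250, 65), (348, 221, 65), (351, 189, 66), (354, 197, 65), (357, 234, 66)]
0.045
[(153, 230, 66), (156, 150, 66), (159, 151, 66), (162, 149, 66), (165, 152, 64), (168, 150, 66), (171, 149, 66), (174, 149, 66), (177, 164, 90), (336, 239, 68), (339, 239, 65), (342, 241, 67), (345, 230, 67), (348, 141, 65), (351, 161, 66), (354, 183, 66), (357, 231, 65)]
0.0475
[(153, 213, 81), (156, 121, 79), (159, 113, 81), (162, 128, 82), (165, 141, 76), (168, 107, 80), (171, 137, 77), (174, 130, 83), (177, 143, 82), (333, 194, 77), (336, 163, 78), (339, 164, 77), (342, 175, 76), (345, 159, 78), (348, 167, 77), (351, 171, 72), (354, 147, 77), (357, 206, 73)]
```

View pics/w1z.png

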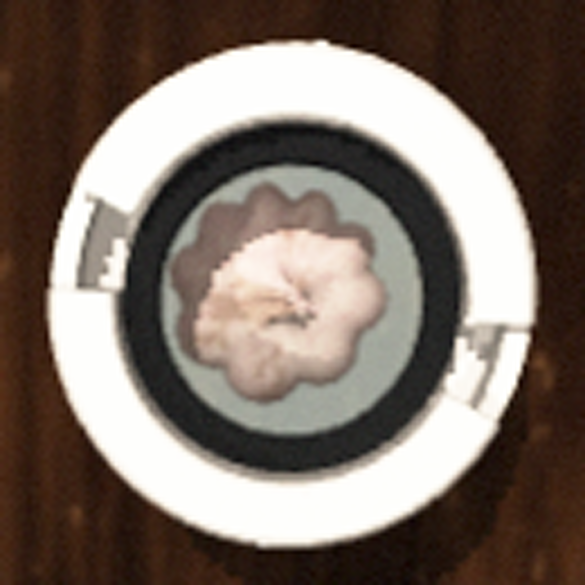

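Request:
play_rows(increments=[[50, -3, 0, 0, 0, 0, 0], [50, -3, 0, 0, 0, 0, 0], [50, -3, 0, 0, 0, 0, 0], [50, -3, 0, 0, 0, 0, 0], [50, -3, 0, 0, 0, 0, 0]])

```text
clock: 2.3
tcp_pos: [0.4887, 0.1842, 0.3291]
orientation: [-2.231, -2.206, 0.008]
contact_force: [0.4, 0.2, 0.5]
grip_width: 0.0854
```

```bash
python3 - <<'E'
from h import *
to((0.532,0.25,0.33),91)
E
```

```text
t 2.3 p [0.4887 0.1842 0.3291] tilt 0.37 yawx 89.35 j [ 0.06  0.2  -0.62  1.75  0.12  1.23 -0.6 ] F [0.4 0.2 0.5] w 0.0854
shift [66.3 42.5 -1.3]
turn [-0.0064  0.0012 -0.0288]
```

Request:
play_rows(increments=[[30, 22, 0, 0, 0, 0, 0], [25, 15, 0, 0, 0, 0, 0], [8, 4, 0, 0, 0, 0, 0], [0, 0, 0, 0, 0, 0, 0]])

```text
clock: 2.7
tcp_pos: [0.5328, 0.2513, 0.3275]
orientation: [-2.234, -2.202, 0.009]
contact_force: [0.6, -0.6, -0.7]
grip_width: 0.0856
```

```bash
python3 - <<'E'
from h import *
f=grab_frame("wrist");st();cv2.imwrite("pics/w2.png",f["color"]);np.savez("w2.npz",**f)
E
```

```text
t 2.75 p [0.5326 0.2504 0.3274] tilt 0.44 yawx 89.13 j [-0.05  0.33 -0.63  1.61  0.2   1.28 -0.73] F [-0.7 -0.5 -0.5] w 0.0856
```

View pics/w2.png

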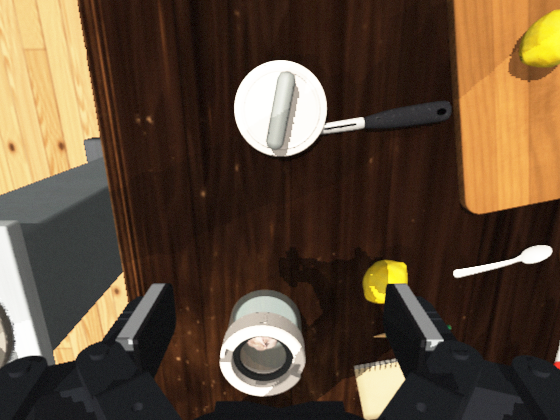

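The lid is at (281,108), with the bar running from (286,72) to (277,150). The peeler's head lies beside the flange at about (330,126).

```bash
python3 - <<'E'
from h import *
f=dict(np.load("w2.npz"));c=f["color"]
vv,uu=np.mgrid[45:175,222:345];uu=uu.ravel();vv=vv.ravel();P=world(f,uu,vv)
m=np.zeros((420,560),np.uint8);w=(P[:,2]>.02)&(P[:,2]<.034);m[vv[w],uu[w]]=255;m=cv2.morphologyEx(m,cv2.MORPH_OPEN,np.ones((3,3)))
cs,_=cv2.findContours(m,0,1);k=max(cs,key=cv2.contourArea);h=cv2.convexHull(k)[:,0].astype(float)
Q=plane(f,h[:,0],h[:,1],.026);print("flange",cv2.fitEllipse((Q[:,:2]*1000).astype(np.float32)))
w=(P[:,2]>.055)&(P[:,2]<.075);b=P[w];print("bar",w.sum(),np.percentile(b[:,2],[5,50,95]),cv2.minAreaRect((b[:,:2]*1000).astype(np.float32)))
p=b[:,:2]-b[:,:2].mean(0);U,S,V=np.linalg.svd(p,full_matrices=False);print("pca",np.degrees(np.arctan2(V[0,1],V[0,0]))%180,b.mean(0))
print("flange z",np.median(P[(P[:,2]>.015)&(P[:,2]<.035),2]), "table", world(f,200,200))
# fine slot angles
f=dict(np.load("w1.npz"));K=f["K"];T=f["T"];ctr=np.array([.5057,.0082])
def proj(p):
    q=(p-T[:3,3])@T[:3,:3];return K[0,0]*q[:,0]/-q[:,2]+K[0,2],K[1,1]*-q[:,1]/-q[:,2]+K[1,2]
for rr in(.042,.044,.046):
    a=np.arange(0,360,.5);ar=np.radians(a);u,v=proj(np.c_[ctr[0]+rr*np.cos(ar),ctr[1]+rr*np.sin(ar),0*a+.094])
    d=cv2.remap(f["depth"],u.astype(np.float32)[None],v.astype(np.float32)[None],0)[0];lo=a[world(f,u,v,d)[:,2]<.085]
    L=lo[lo<250];G=lo[lo>250];print(rr,L.min(),L.max(),(L.min()+L.max())/2,G.min(),G.max(),(G.min()+G.max())/2)
E
```

```text
flange ((532.587890625, 311.8724670410156), (108.20223236083984, 108.33226013183594), 82.98979187011719)
bar 1388 [0.05944629 0.06508169 0.06741079] ((532.6095581054688, 311.7126770019531), (83.47559356689453, 20.0089054107666), 78.08746337890625)
pca 78.11842792834959 [0.53282831 0.31328145 0.06448505]
flange z 0.02690268261946771 table [ 4.22315019e-01  1.94835082e-01 -2.68427191e-05]
0.042 153.5 176.5 165.0 333.5 357.0 345.25
0.044 154.0 176.5 165.25 333.5 357.5 345.5
0.046 152.5 177.0 164.75 333.5 357.5 345.5
```

Request:
play_rows(increments=[[30, 0, 40, 0, 0, 0.1, 0], [28, 0, 45, 0, 0, 0.09, 0], [3, 0, 45, 0, 0, 0, 0], [0, 0, 30, 0, 0, 0, 0], [0, 0, 0, 0, 0, 0, 0]])

```text
clock: 3.25
tcp_pos: [0.5417, 0.3001, 0.1648]
orientation: [2.459, 1.948, -0.007]
contact_force: [-0.5, -0.5, 1.1]
grip_width: 0.0861
```

```bash
python3 - <<'E'
from h import *
to((0.5326,0.3118,0.034),78.1)
E
```

```text
t 3.25 p [0.5417 0.3001 0.1648] tilt 0.35 yawx 76.75 j [-0.2   0.51 -0.55  1.73  0.32  1.   -1.1 ] F [-0.5 -0.5  1.1] w 0.0861
shift [ 10.1 -11.7 130.7]
turn [ 0.0007  0.0061 -0.0236]
```

Request:
play_rows(increments=[[10, -12, 5, 0, 0.006, -0.024, 0], [0, 0, 0, 0, 0, 0, 0]])

```text
clock: 3.45
tcp_pos: [0.533, 0.3109, 0.1615]
orientation: [2.44, 1.976, 0.003]
contact_force: [0.2, 0.6, -0.0]
grip_width: 0.0857
```

```bash
python3 - <<'E'
from h import *
to((0.5326,0.3118,0.034),78.1)
E
```

```text
t 3.45 p [0.533  0.3109 0.1615] tilt 0.13 yawx 78.0 j [-0.21  0.51 -0.56  1.74  0.32  0.98 -1.11] F [ 0.2  0.6 -0. ] w 0.0857
shift [  0.8  -0.9 127.5]
turn [ 0.0023 -0.0002 -0.0018]
```

Request:
play_rows(increments=[[1, -1, 35, 0, 0, 0, 0], [0, 0, 30, 0, 0, 0, 0], [0, 0, 20, 0, 0, 0, 0], [0, 0, 0, 0, 0, 0, 0]])

```text
clock: 3.85
tcp_pos: [0.5386, 0.3145, 0.0846]
orientation: [2.439, 1.971, 0.029]
contact_force: [-0.1, 0.1, 0.7]
grip_width: 0.0854
```

```bash
python3 - <<'E'
from h import *
to((0.5326,0.3118,0.034),78.1)
E
```

```text
t 3.85 p [0.5386 0.3145 0.0846] tilt 1.1 yawx 77.89 j [-0.25  0.61 -0.52  1.79  0.4   0.83 -1.17] F [-0.1  0.1  0.7] w 0.0854
shift [-4.4 -6.1 50.4]
turn [ 0.0159 -0.0106 -0.0038]
```

Request:
play_rows(increments=[[-4, -6, 10, 0.016, -0.01, -0.004, 0], [0, -2, 15, 0, 0, 0, 0], [0, 0, 8, 0, 0, 0, 0], [0, 0, 0, 0, 0, 0, 0]])

```text
clock: 4.25
tcp_pos: [0.5328, 0.3138, 0.0549]
orientation: [2.44, 1.978, 0.012]
contact_force: [-0.6, -0.2, -0.4]
grip_width: 0.0855
```

```bash
python3 - <<'E'
from h import *
to((0.5326,0.3118,0.034),78.1)
E
```

```text
t 4.25 p [0.5328 0.3138 0.0549] tilt 0.43 yawx 78.07 j [-0.26  0.64 -0.5   1.8   0.42  0.79 -1.19] F [-0.6 -0.2 -0.4] w 0.0855
shift [-2.1  0.1 20.9]
turn [ 0.0052 -0.0055 -0.0006]
```

Request:
play_rows(increments=[[-2, 0, 12, 0.005, -0.005, 0, 0], [0, 0, 8, 0, 0, 0, 0], [0, 0, 0, 0, 0, 0, 0]])

```text
clock: 4.55
tcp_pos: [0.533, 0.312, 0.0338]
orientation: [2.44, 1.978, 0.002]
contact_force: [-0.2, -0.5, -0.4]
grip_width: 0.0854
```

```bash
python3 - <<'E'
from h import *
to((0.5326,0.3118,0.034),78.1)
E
```

```text
t 4.55 p [0.533  0.312  0.0338] tilt 0.06 yawx 78.06 j [-0.27  0.67 -0.49  1.81  0.44  0.77 -1.2 ] F [-0.2 -0.5 -0.4] w 0.0854
shift [-0.3 -0.3 -0.2]
turn [ 0.0007 -0.0008 -0.0007]
```

Request:
play_rows(increments=[[0, 0, 0, 0, 0, 0, 255], [0, 0, 0, 0, 0, 0, 255], [0, 0, 0, 0, 0, 0, 255], [0, 0, 0, 0, 0, 0, 255], [0, 0, 0, 0, 0, 0, 255]], force=90)

```text
clock: 5.05
tcp_pos: [0.5334, 0.3126, 0.0345]
orientation: [2.44, 1.978, 0.003]
contact_force: [0.1, 0.7, -2.5]
grip_width: 0.0186
```

Request:
play_rows(increments=[[0, 0, 0, 0, 0, 0, 255], [0, 0, -8, 0, 0, 0, 255], [0, 0, -20, 0, 0, 0, 255], [0, 0, -40, 0, 0, 0, 255], [0, 0, -40, 0, 0, 0, 255]])

```text
clock: 5.55
tcp_pos: [0.529, 0.3091, 0.1398]
orientation: [-2.438, -1.978, 0.019]
contact_force: [0.0, 0.0, -2.0]
grip_width: 0.0188
```

```bash
python3 - <<'E'
from h import *
to((0.5326,0.3118,0.2),78.1)
f=grab_frame("wrist");cv2.imwrite("pics/w3.png",f["color"]);np.savez("w3.npz",**f)
E
```

```text
t 5.55 p [0.529  0.3091 0.1398] tilt 0.71 yawx 78.12 j [-0.22  0.54 -0.56  1.75  0.34  0.96 -1.12] F [ 0.  0. -2.] w 0.0188
shift [  2.9   2.4 -60.3]
turn [-0.0092  0.0084  0.0002]
```

View pics/w3.png

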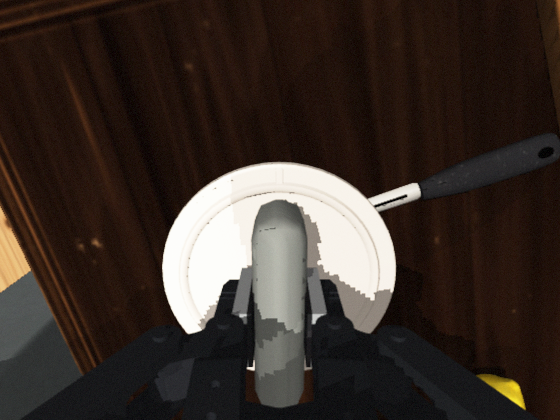

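The lid is held squarely, with the flange ring visible around (280,265). Next is its centre in the tool frame.

```bash
cat >> h.py <<'E'
def lidfit(f,p,q):
    """flange centre in tool frame from top rim arc"""
    vv,uu=np.mgrid[150:345,140:420];uu=uu.ravel();vv=vv.ravel();P=q.inv().apply(world(f,uu,vv)-p)
    c=f["color"][vv,uu];w=(abs(P[:,2]-.0085)<.006)&(c.min(1)>130)
    m=np.zeros((420,560),np.uint8);m[vv[w],uu[w]]=255;m=cv2.morphologyEx(m,cv2.MORPH_OPEN,np.ones((3,3)))
    k,l,s,_=cv2.connectedComponentsWithStats(m);m=(l==1+np.argmax(s[1:,4])).astype(np.uint8)
    cs,_=cv2.findContours(m,0,1);h=cv2.convexHull(max(cs,key=cv2.contourArea))[:,0].astype(float)
    h=h[h[:,1]<330]
    # rays to tool plane z=.0085
    o=q.inv().apply(f["T"][:3,3]-p);a=q.inv().apply(world(f,h[:,0],h[:,1],np.ones(len(h)))-p)-o
    X=o+a*((.0085-o[2])/a[:,2])[:,None]
    from scipy.optimize import least_squares
    s=least_squares(lambda t:np.hypot(X[:,0]-t[0],X[:,1]-t[1])-t[2],[0,0,.054],loss="soft_l1",f_scale=.0005)
    print("lid centre in tool mm",(s.x*1000).round(2),"rms",np.sqrt(np.mean(s.fun**2))*1000,"n",len(X),"medz",np.median(P[w,2]))
E
python3 - <<'E'
from h import *
f=dict(np.load("w3.npz"));p,q,o=pose();st();lidfit(f,p,q)
E
```

```text
t 5.6 p [0.532  0.3116 0.147 ] tilt 0.16 yawx 78.1 j [-0.22  0.53 -0.56  1.75  0.33  0.96 -1.12] F [1.3 0.9 3.3] w 0.0187
lid centre in tool mm [-1.14 -3.54 44.2 ] rms 0.7726807831141672 n 27 medz 0.01398697007543385
```

Request:
play_rows(increments=[[0, 0, -40, 0, 0, 0, 255], [0, 0, -15, 0, 0, 0, 255], [0, 0, 0, 0, 0, 0, 255], [0, 0, 0, 0, 0, 0, 255]])

```text
clock: 6.0
tcp_pos: [0.5324, 0.3118, 0.2066]
orientation: [2.439, 1.979, 0.002]
contact_force: [-0.9, 1.2, -2.7]
grip_width: 0.0186
```

```bash
sed -i 's/abs(P\[:,2\]-.0085)<.006/abs(P[:,2]-.0085)<.005/; s/h=h\[h\[:,1\]<330\]/h=h[h[:,1]<290]/' h.py; python3 - <<'E'
from h import *
p,q,o=pose();st();f=grab_frame("wrist");st();lidfit(f,p,q);np.savez("w4.npz",**f)
E
```

```text
t 6.0 p [0.5324 0.3118 0.2066] tilt 0.1 yawx 78.1 j [-0.2   0.47 -0.58  1.7   0.29  1.06 -1.08] F [-0.9  1.2 -2.7] w 0.0186
t 6.05 p [0.5322 0.3116 0.2062] tilt 0.05 yawx 78.1 j [-0.2   0.47 -0.58  1.7   0.29  1.06 -1.08] F [ 0.8  0.6 -2.8] w 0.0185
lid centre in tool mm [-0.46 -0.81 53.86] rms 0.12616937107581644 n 44 medz 0.007445964665872922
```

```bash
cat >> h.py <<'E'
def plan(target,yaw,n=5,ntot=10,drz=-.14):
    p,q,o=pose();M=q.as_matrix();ps=np.arctan2(M[1,0],M[0,0]);d=(np.array(target)-p)*1000/ntot
    for k in range(n):
        print([round(d[0]*np.cos(ps)+d[1]*np.sin(ps)),round(d[0]*np.sin(ps)-d[1]*np.cos(ps)),round(-d[2]),0,0,drz,255]);ps-=drz*.95
E
python3 -c "
from h import *
to((.506,.0083,.2),165.2);plan((.506,.0083,.2),165.2)"
```

```text
t 6.05 p [0.5322 0.3116 0.2062] tilt 0.05 yawx 78.1 j [-0.2   0.47 -0.58  1.7   0.29  1.06 -1.08] F [ 0.8  0.6 -2.8] w 0.0185
shift [-302.2   36.9    6.2]
turn [ 7.0000e-04  6.0000e-04 -1.5203e+00]
[-30, 4, 1, 0, 0, -0.14, 255]
[-30, 0, 1, 0, 0, -0.14, 255]
[-30, -4, 1, 0, 0, -0.14, 255]
[-29, -8, 1, 0, 0, -0.14, 255]
[-28, -12, 1, 0, 0, -0.14, 255]
```

Request:
play_rows(increments=[[-30, 4, 0, 0, 0, -0.14, 255], [-30, 0, 0, 0, 0, -0.14, 255], [-30, -4, 0, 0, 0, -0.14, 255], [-29, -8, 0, 0, 0, -0.14, 255], [-28, -12, 0, 0, 0, -0.14, 255]])

```text
clock: 6.55
tcp_pos: [0.5182, 0.1603, 0.197]
orientation: [-1.559, -2.715, 0.011]
contact_force: [0.4, -0.2, -1.3]
grip_width: 0.0191
```

```bash
python3 -c "
from h import *
to((.506,.0083,.2),165.2);plan((.506,.0083,.2),165.2,5,6)"
```

```text
t 6.55 p [0.5182 0.1603 0.197 ] tilt 0.73 yawx 120.28 j [ 0.18  0.4  -0.74  1.86  0.31  1.01 -0.16] F [ 0.4 -0.2 -1.3] w 0.0191
shift [-125.1  -87.2   -2.7]
turn [-0.0086 -0.0099 -0.7839]
[-21, -15, 0, 0, 0, -0.14, 255]
[-19, -17, 0, 0, 0, -0.14, 255]
[-16, -20, 0, 0, 0, -0.14, 255]
[-14, -21, 0, 0, 0, -0.14, 255]
[-11, -23, 0, 0, 0, -0.14, 255]
```

Request:
play_rows(increments=[[-20, -14, 0, 0, 0, -0.14, 255], [-18, -16, 0, 0, 0, -0.14, 255], [-15, -18, 0, 0, 0, -0.14, 255], [-13, -19, 0, 0, 0, -0.14, 255], [-10, -20, 0, 0, 0, -0.14, 255]])

```text
clock: 7.05
tcp_pos: [0.5074, 0.0345, 0.1882]
orientation: [-0.486, -3.076, 0.011]
contact_force: [0.5, -0.5, -1.8]
grip_width: 0.0185
```

```bash
python3 -c "
from h import *
to((.506,.0083,.17),165.2)"
```

```text
t 7.05 p [0.5074 0.0345 0.1882] tilt 1.64 yawx 162.03 j [ 0.52  0.4  -0.88  1.93  0.35  1.01  0.74] F [ 0.5 -0.5 -1.8] w 0.0185
shift [ -7.3 -25.1  18.3]
turn [-0.0107 -0.0265 -0.0552]
```

Request:
play_rows(increments=[[-5, -18, 6, -0.01, -0.026, -0.04, 255], [-2, -6, 4, 0, 0, -0.01, 255], [0, 0, 0, 0, 0, 0, 255]])

```text
clock: 7.35
tcp_pos: [0.5037, 0.0041, 0.1732]
orientation: [-0.413, -3.105, 0.003]
contact_force: [-0.2, -0.4, -1.9]
grip_width: 0.0187
```

```bash
python3 -c "
from h import *
to((.506,.0083,.155),165.2)"
```

```text
t 7.35 p [0.5037 0.0041 0.1732] tilt 0.51 yawx 164.84 j [ 0.59  0.4  -0.88  1.97  0.37  0.95  0.83] F [-0.2 -0.4 -1.9] w 0.0187
shift [-1.3  4.7 18.1]
turn [-0.0028 -0.0085 -0.0063]
```

Request:
play_rows(increments=[[-1, 4, 10, -0.003, -0.008, -0.006, 255], [0, 0, 0, 0, 0, 0, 255], [0, 0, 0, 0, 0, 0, 255]])

```text
clock: 7.65
tcp_pos: [0.5056, 0.0113, 0.1615]
orientation: [-0.402, -3.114, -0.004]
contact_force: [-0.6, 0.3, -1.7]
grip_width: 0.0185
```

```bash
python3 -c "
from h import *
to((.506,.0083,.155),165.2)
p,q,o=pose();f=grab_frame('wrist');cv2.imwrite('pics/w5.png',f['color']);np.savez('w5.npz',**f);lidfit(f,p,q)
for n in('scene','side'):
    g=grab_frame(n);np.savez(n+'5.npz',**g);cv2.imwrite('pics/'+n+'5.png',cv2.resize(g['color'][170:290,230:390],None,fx=4.5,fy=4.5,interpolation=2))
st()"
```

```text
t 7.65 p [0.5056 0.0113 0.1615] tilt 0.18 yawx 165.29 j [ 0.57  0.42 -0.87  1.98  0.39  0.93  0.81] F [-0.6  0.3 -1.7] w 0.0185
shift [-1.2 -2.8  6.5]
turn [ 0.0021 -0.0024  0.0015]
lid centre in tool mm [ 4.700e-01 -5.000e-02  5.389e+01] rms 0.14897355959433206 n 40 medz 0.007349431425677046
t 7.8 p [0.5056 0.0107 0.1619] tilt 0.14 yawx 165.26 j [ 0.57  0.42 -0.87  1.98  0.39  0.93  0.81] F [ 0.2  0.6 -2.6] w 0.0187
```

View pics/w5.png

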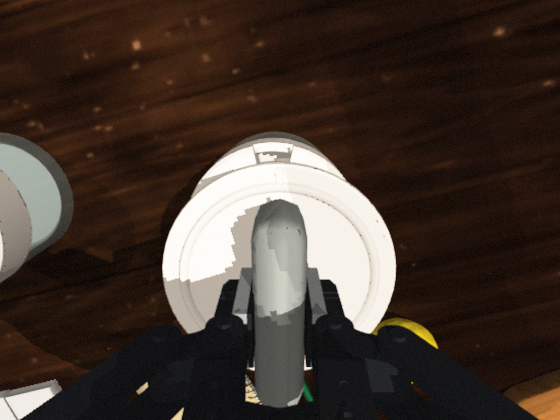

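View pics/side5.png

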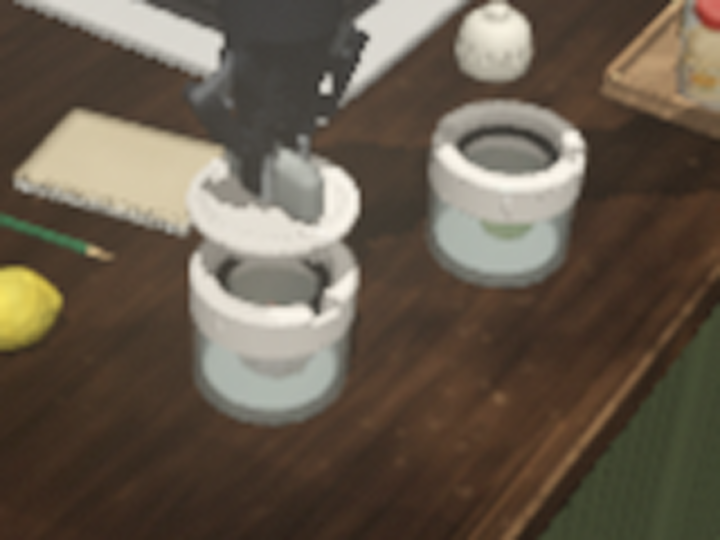

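The wrist view shows the near slot at u≈255–292 and the bar axis at u≈279. That agrees with the roughly 2.8 mm y shift still to be made.

```bash
python3 - <<'E'
from h import *
f=dict(np.load("w5.npz"));cv2.imwrite("pics/w5z.png",cv2.resize(f["color"][120:200,180:380],None,fx=4,fy=4,interpolation=2))
c=f["color"];vv,uu=np.mgrid[130:200,180:380];uu=uu.ravel();vv=vv.ravel();P=world(f,uu,vv)
w=(P[:,2]>.089)&(P[:,2]<.098)&(c[vv,uu].min(1)>100)
m=np.zeros((420,560),np.uint8);m[vv[w],uu[w]]=255
# outermost collar edge: topmost mask pixel per column
X=[]
for u in range(205,355,3):
    col=np.where(m[:,u])[0]
    if len(col):X.append((u,col.min()))
X=np.array(X,float);Q=plane(f,X[:,0],X[:,1],.094)[:,:2]
from scipy.optimize import least_squares
s=least_squares(lambda t:np.hypot(*(Q-t).T)-.0543,[.506,.008],loss="soft_l1",f_scale=.0004);print("collar",s.x,np.abs(s.fun).mean(),len(Q))
for row in (148,152,156,160):
    d=[ (u) for u in range(235,310) if world(f,u,row)[2]<.085]
    print(row,d[:1],d[-1:],plane(f,np.array([d[0],d[-1]],float) if d else np.array([0.,0]),np.array([row,row],float),.094).round(4).tolist())
E
```

```text
collar [0.50508795 0.00806575] 0.0004144496513321487 36
148 [235] [309] [[0.4496, 0.0, 0.094], [0.4605, 0.0412, 0.094]]
152 [257] [290] [[0.455, 0.0116, 0.094], [0.4599, 0.03, 0.094]]
156 [257] [290] [[0.4573, 0.011, 0.094], [0.4622, 0.0295, 0.094]]
160 [258] [289] [[0.4597, 0.0109, 0.094], [0.4643, 0.0283, 0.094]]
```

View pics/w5z.png

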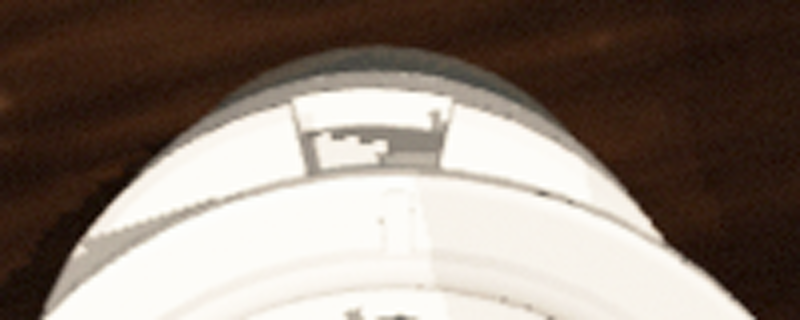

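Request:
play_rows(increments=[[-1, -3, 4, 0.002, -0.002, 0.001, 255], [0, 0, 4, 0, 0, 0, 255], [0, 0, 0, 0, 0, 0, 255], [0, 0, 0, 0, 0, 0, 255]])

```text
clock: 8.2
tcp_pos: [0.5063, 0.0076, 0.1537]
orientation: [0.404, 3.114, -0.001]
contact_force: [-0.4, -0.0, -2.1]
grip_width: 0.019
```

```bash
python3 -c "
from h import *
to((.5056,.0081,.145),165.1)"
```

```text
t 8.2 p [0.5063 0.0076 0.1537] tilt 0.1 yawx 165.2 j [ 0.56  0.43 -0.86  1.99  0.41  0.91  0.8 ] F [-0.4 -0.  -2.1] w 0.019
shift [0.9 0.3 8.7]
turn [-0.0004  0.0016  0.0018]
```

Request:
play_rows(increments=[[1, 0, 8, 0, 0.001, 0, 255], [0, 0, 8, 0, 0, 0, 255], [0, 0, 0, 0, 0, 0, 255], [0, 0, 0, 0, 0, 0, 255]])

```text
clock: 8.6
tcp_pos: [0.5051, 0.0077, 0.136]
orientation: [0.405, 3.115, -0.001]
contact_force: [0.4, -0.1, -1.6]
grip_width: 0.0191
```

```bash
python3 -c "
from h import *
to((.5056,.0081,.125),165.1)"
```

```text
t 8.6 p [0.5051 0.0077 0.136 ] tilt 0.03 yawx 165.19 j [ 0.55  0.45 -0.84  2.    0.44  0.88  0.78] F [ 0.4 -0.1 -1.6] w 0.0191
shift [-0.4  0.5 11. ]
turn [-0.0005  0.0001  0.0015]
```

Request:
play_rows(increments=[[0, 0, 5, 0, 0, 0, 255], [0, 0, 4, 0, 0, 0, 255], [0, 0, 0, 0, 0, 0, 255]])

```text
clock: 8.9
tcp_pos: [0.5052, 0.0077, 0.1264]
orientation: [0.405, 3.115, -0.001]
contact_force: [-0.2, -0.6, -2.4]
grip_width: 0.0186
```

```bash
python3 -c "
from h import *
to((.5056,.0081,.1175),165.1)"
```

```text
t 8.9 p [0.5052 0.0077 0.1264] tilt 0.03 yawx 165.18 j [ 0.54  0.46 -0.83  2.01  0.45  0.86  0.76] F [-0.2 -0.6 -2.4] w 0.0186
shift [-0.3  0.5  8.9]
turn [-0.0004  0.0003  0.0014]
```

Plug is entering the mouth with no contact force. Continuing down.

Request:
play_rows(increments=[[0, 0, 3, 0, 0, 0, 255], [0, 0, 3, 0, 0, 0, 255], [0, 0, 0, 0, 0, 0, 255]])

```text
clock: 9.2
tcp_pos: [0.5054, 0.0077, 0.1199]
orientation: [0.405, 3.115, -0.001]
contact_force: [0.3, -0.4, -1.8]
grip_width: 0.0187
```

```bash
python3 -c "
from h import *
to((.5056,.0081,.1175),165.1)"
```

```text
t 9.2 p [0.5054 0.0077 0.1199] tilt 0.03 yawx 165.18 j [ 0.53  0.47 -0.83  2.02  0.46  0.85  0.75] F [ 0.3 -0.4 -1.8] w 0.0187
shift [-0.1  0.4  2.4]
turn [-0.0003  0.0005  0.0014]
```

Request:
play_rows(increments=[[0, 0, 4, 0, 0, 0, 255], [0, 0, 4, 0, 0, 0, 255], [0, 0, 2, 0, 0, 0, 255], [0, 0, 1, 0, 0, 0, 255]])

```text
clock: 9.6
tcp_pos: [0.506, 0.0079, 0.1097]
orientation: [0.405, 3.114, -0.002]
contact_force: [-2.8, -1.6, 8.4]
grip_width: 0.0185
```

```bash
python3 -c "
from h import *
to((.5056,.0081,.1085),165.1)"
```

```text
t 9.6 p [0.506  0.0079 0.1097] tilt 0.13 yawx 165.16 j [ 0.52  0.49 -0.81  2.02  0.48  0.83  0.74] F [-2.8 -1.6  8.4] w 0.0185
shift [0.4 0.1 1.2]
turn [-0.0013  0.0018  0.0011]
```

Request:
play_rows(increments=[[0, 0, 2, 0, 0, 0, 255], [0, 0, 2, 0, 0, 0, 255], [0, 0, 2, 0, 0, 0, 255]])

```text
clock: 9.9
tcp_pos: [0.5061, 0.0078, 0.1083]
orientation: [0.407, 3.114, -0.011]
contact_force: [-12.0, -4.3, 30.5]
grip_width: 0.0188
```

```bash
python3 -c "
from h import *
to((.5056,.0081,.1085),165.1)"
```

```text
t 9.9 p [0.5061 0.0078 0.1083] tilt 0.41 yawx 165.11 j [ 0.51  0.49 -0.81  2.02  0.49  0.83  0.73] F [-12.   -4.3  30.5] w 0.0188
shift [ 0.5  0.2 -0.2]
turn [-0.0068  0.0025  0.0001]
```

Request:
play_rows(increments=[[0.5, 0, 0.5, -0.006, 0.002, 0.05, 255], [0.3, 0, 0.7, 0, 0, 0.06, 255]])

```text
clock: 10.1
tcp_pos: [0.5067, 0.0085, 0.1094]
orientation: [0.58, 3.084, -0.002]
contact_force: [-2.8, 0.0, 7.4]
grip_width: 0.0189
```

```bash
python3 -c "
from h import *
to((.5056,.0081,.1085),84.9)"
```

```text
t 10.1 p [0.5067 0.0085 0.1094] tilt 0.24 yawx 158.71 j [ 0.49  0.48 -0.79  2.02  0.47  0.82  0.64] F [-2.8  0.   7.4] w 0.0189
shift [ 0.9 -0.8  0.9]
turn [0.0024 0.0038 1.2882]
```

Request:
play_rows(increments=[[0.8, -0.6, 2, 0, 0, 0.05, 255], [0, 0, 1.5, 0, 0, 0.08, 255], [0, 0, 1.2, 0, 0, 0.08, 255]])

```text
clock: 10.4
tcp_pos: [0.5067, 0.009, 0.1083]
orientation: [0.906, 3.001, -0.005]
contact_force: [-6.8, -2.0, 16.9]
grip_width: 0.0188
```

```bash
python3 -c "
from h import *
to((.5056,.0081,.1085),84.9);print(pose()[2]['moment'])"
```

```text
t 10.4 p [0.5067 0.009  0.1083] tilt 0.45 yawx 146.4 j [ 0.45  0.46 -0.73  2.03  0.44  0.8   0.44] F [-6.8 -2.  16.9] w 0.0188
shift [ 0.4 -1.4 -0.2]
turn [0.0035 0.0074 1.0733]
[0.02513288 1.80022636 0.45618998]
```

Request:
play_rows(increments=[[0.4, -1, 1, 0.002, 0.006, 0.1, 255], [0.2, -0.3, 1.2, 0, 0.002, 0.1, 255], [0.2, -0.3, 1.2, 0, 0.002, 0.1, 255]])

```text
clock: 10.7
tcp_pos: [0.5065, 0.0099, 0.1083]
orientation: [1.359, 2.831, -0.002]
contact_force: [-9.0, -0.0, 19.4]
grip_width: 0.0194
```

```bash
python3 -c "
from h import *
to((.5056,.0081,.1085),84.9);print(pose()[2]['moment'])"
```

```text
t 10.7 p [0.5065 0.0099 0.1083] tilt 0.09 yawx 128.74 j [ 0.4   0.45 -0.67  2.03  0.39  0.79  0.18] F [-9.  -0.  19.4] w 0.0194
shift [-0.8 -1.8 -0.2]
turn [2.000e-04 1.600e-03 7.651e-01]
[0.21790559 1.68331294 0.61995377]
```

Request:
play_rows(increments=[[-0.6, -1.4, 1, 0, 0.002, 0.1, 255], [-0.2, -0.4, 1.2, 0, 0.002, 0.1, 255], [-0.2, -0.4, 1.2, 0, 0.002, 0.1, 255]])

```text
clock: 11.0
tcp_pos: [0.5073, 0.0097, 0.1082]
orientation: [1.777, 2.59, 0.006]
contact_force: [-5.2, 0.3, 15.3]
grip_width: 0.0189
```

```bash
python3 -c "
from h import *
to((.5056,.0081,.1085),84.9);print(pose()[2]['moment'])"
```

```text
t 11.0 p [0.5073 0.0097 0.1082] tilt 0.21 yawx 111.1 j [ 0.35  0.43 -0.6   2.03  0.34  0.77 -0.08] F [-5.2  0.3 15.3] w 0.0189
shift [-0.9 -2.2 -0.3]
turn [ 0.0028 -0.0025  0.4573]
[-0.194996    1.3979659   0.57237637]
```

Request:
play_rows(increments=[[-0.6, -1.4, 1, 0.002, -0.002, 0.1, 255], [-0.2, -0.4, 1.2, 0, 0, 0.1, 255], [-0.2, -0.4, 1.2, 0, 0, 0.1, 255]])

```text
clock: 11.3
tcp_pos: [0.5079, 0.0091, 0.1083]
orientation: [2.151, 2.282, 0.005]
contact_force: [-4.6, -1.9, 15.2]
grip_width: 0.0189
```

```bash
python3 -c "
from h import *
to((.5056,.0081,.1085),84.9);print(pose()[2]['moment'])"
```

```text
t 11.3 p [0.5079 0.0091 0.1083] tilt 0.38 yawx 93.4 j [ 0.29  0.41 -0.52  2.04  0.3   0.76 -0.36] F [-4.6 -1.9 15.2] w 0.0189
shift [-0.8 -2.4 -0.2]
turn [0.0065 0.0014 0.1483]
[-0.27666684  1.46456796  0.40731   ]
```

Request:
play_rows(increments=[[-0.3, -1, 1, 0.005, 0, 0.08, 255], [0, -0.4, 1.2, 0, 0, 0.08, 255], [0, -0.4, 1.2, 0, 0, 0.06, 255], [0, -0.4, 1.2, 0, 0, 0.05, 255]])

```text
clock: 11.7
tcp_pos: [0.5066, 0.0092, 0.1085]
orientation: [2.437, 1.969, -0.003]
contact_force: [-4.0, -2.9, 14.3]
grip_width: 0.0189
```

```bash
python3 -c "
from h import *
to((.5056,.0081,.1085),84.9);print(pose()[2]['moment'])"
```

```text
t 11.7 p [0.5066 0.0092 0.1085] tilt 0.51 yawx 77.89 j [ 0.23  0.4  -0.46  2.04  0.27  0.75 -0.6 ] F [-4.  -2.9 14.3] w 0.0189
shift [-1.3 -0.8 -0. ]
turn [ 0.0051  0.0074 -0.1224]
[-0.61334646  1.04750955  1.97775666]
```

Request:
play_rows(increments=[[0, 0, 0.3, 0, 0, 0.01, 255], [0, 0, -1.5, 0, 0, 0.01, 255], [0, 0, -2, 0, 0, 0, 255], [0, 0, -1, 0, 0, 0, 255]])

```text
clock: 12.1
tcp_pos: [0.5063, 0.0092, 0.1102]
orientation: [2.435, 1.965, -0.006]
contact_force: [2.9, -2.2, -7.5]
grip_width: 0.0189
```

```bash
python3 -c "
from h import *
to((.5056,.0081,.113),84.9);print(pose()[2]['moment'])
f=grab_frame('wrist');cv2.imwrite('pics/w6.png',f['color'])
g=grab_frame('side');cv2.imwrite('pics/side6.png',cv2.resize(g['color'][170:290,230:390],None,fx=4.5,fy=4.5,interpolation=2))"
```

```text
t 12.1 p [0.5063 0.0092 0.1102] tilt 0.77 yawx 77.81 j [ 0.23  0.4  -0.46  2.04  0.27  0.76 -0.61] F [ 2.9 -2.2 -7.5] w 0.0189
shift [-1.3 -0.4 -2.8]
turn [ 0.0072  0.0114 -0.1237]
[-0.08537747 -0.5599474   1.85823783]
```

View pics/w6.png

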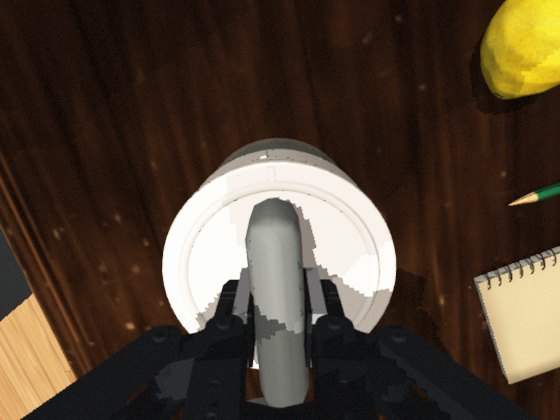

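View pics/side6.png

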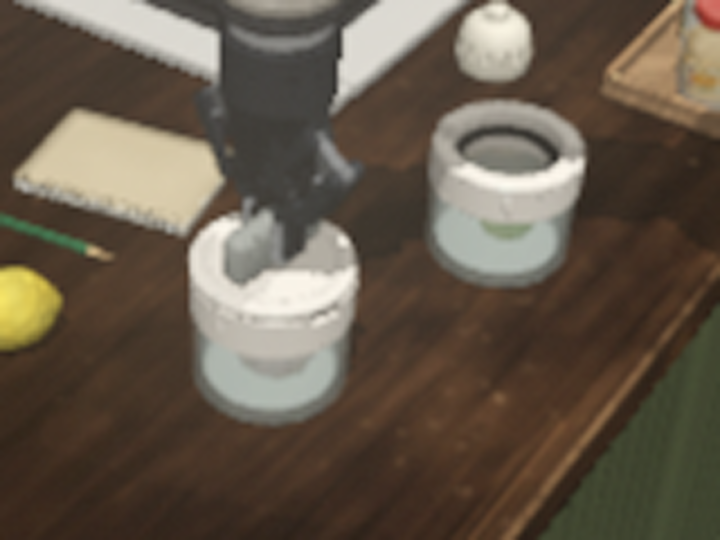

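The bar sits about 3° skewed in the grip, so it slipped against the stop. About 1.9 N m of wind-up remains, which may be holding the lid down by friction, so I'll relieve the torsion.

Request:
play_rows(increments=[[0, 0, 0, 0, 0, -0.03, 255], [0, 0, 0, 0, 0, -0.02, 255], [0, 0, 0, 0, 0, 0, 255]])

```text
clock: 12.5
tcp_pos: [0.5065, 0.0094, 0.1113]
orientation: [2.391, 2.021, -0.005]
contact_force: [-1.2, -1.4, 2.8]
grip_width: 0.0188
```

```bash
python3 -c "
from h import *
to((.5056,.0081,.113),84.9);print(pose()[2]['moment'])"
```

```text
t 12.5 p [0.5065 0.0094 0.1113] tilt 0.66 yawx 80.41 j [ 0.24  0.4  -0.47  2.04  0.27  0.76 -0.57] F [-1.2 -1.4  2.8] w 0.0188
shift [-1.4 -0.7 -1.7]
turn [ 0.0059  0.0099 -0.0783]
[-2.04216461e-04  4.99926151e-01  1.92885975e-01]
```

Request:
play_rows(increments=[[0, 0, -1.5, 0, 0, 0, 255], [0, 0, -1, 0, 0, 0, 255], [0, 0, 0, 0, 0, 0, 255]])

```text
clock: 12.8
tcp_pos: [0.5064, 0.0092, 0.1129]
orientation: [2.396, 2.017, -0.003]
contact_force: [0.1, -0.6, 1.4]
grip_width: 0.0191
```

```bash
python3 -c "
from h import *
to((.5056,.0081,.113),84.9);print(pose()[2]['moment'])"
```

```text
t 12.8 p [0.5064 0.0092 0.1129] tilt 0.57 yawx 80.2 j [ 0.24  0.4  -0.47  2.04  0.27  0.76 -0.56] F [ 0.1 -0.6  1.4] w 0.0191
shift [-1.3 -0.6 -0.1]
turn [ 0.0058  0.0081 -0.082 ]
[0.07319069 0.04974368 0.34063289]
```

Lid_grip is now about 30.4 mm above the collar, as the lock requires. Opening.

Request:
play_rows(increments=[[0, 0, 0, 0, 0, 0, 0], [0, 0, 0, 0, 0, 0, 0], [0, 0, 0, 0, 0, 0, 0], [0, 0, 0, 0, 0, 0, 0], [0, 0, 0, 0, 0, 0, 0]])

```text
clock: 13.3
tcp_pos: [0.5069, 0.0095, 0.1143]
orientation: [2.399, 2.013, -0.001]
contact_force: [-0.5, 0.5, 0.0]
grip_width: 0.0851
```

Request:
play_rows(increments=[[0, 0, -15, 0, 0, 0, 0], [0, 0, -40, 0, 0, 0, 0], [0, 0, -45, 0, 0, 0, 0], [-40, 0, -45, 0, 0, 0, 0], [-40, 0, -45, 0, 0, 0, 0]])

```text
clock: 13.8
tcp_pos: [0.4915, -0.0517, 0.2907]
orientation: [2.395, 2.032, -0.011]
contact_force: [1.1, -1.0, -0.1]
grip_width: 0.0853
```

Request:
play_rows(increments=[[0, 0, 0, 0, 0, 0, 0], [0, 0, 0, 0, 0, 0, 0], [0, 0, 0, 0, 0, 0, 0]])

```text
clock: 14.1
tcp_pos: [0.4937, -0.0561, 0.2963]
orientation: [2.396, 2.016, -0.002]
contact_force: [-0.3, 0.4, -0.7]
grip_width: 0.085
```

```bash
python3 - <<'E'
from h import *
st();f=grab_frame("wrist");np.savez("w7.npz",**f);cv2.imwrite("pics/w7.png",f["color"])
g=grab_frame('side');cv2.imwrite('pics/side7.png',g['color'])
P0=world(f,*[x.ravel() for x in np.mgrid[0:1,0:1]])
vv,uu=np.mgrid[0:330,0:560];vv=vv.ravel();uu=uu.ravel();P=world(f,uu,vv);n=np.hypot(P[:,0]-.506,P[:,1]-.008)<.06
P=P[n]
b=P[(P[:,2]>.135)&(P[:,2]<.16)];print("bar",len(b),np.percentile(b[:,2],[50,90,97]),cv2.minAreaRect((b[:,:2]*1000).astype(np.float32)))
p=b[:,:2]-b[:,:2].mean(0);V=np.linalg.svd(p,full_matrices=False)[2];print("bar yaw",np.degrees(np.arctan2(V[0,1],V[0,0]))%180)
fl=P[(P[:,2]>.098)&(P[:,2]<.12)];A=np.c_[fl[:,:2]-fl[:,:2].mean(0),np.ones(len(fl))];s=np.linalg.lstsq(A,fl[:,2],rcond=None)[0];print("flange tilt/height",s,len(fl),cv2.minEnclosingCircle((fl[:,:2]*1000).astype(np.float32)))
E
```

```text
t 14.1 p [ 0.4937 -0.0561  0.2963] tilt 0.56 yawx 80.15 j [ 0.42  0.15 -0.49  1.87  0.09  1.14 -0.27] F [-0.3  0.4 -0.7] w 0.085
bar 2596 [0.14362558 0.1453618  0.14600407] ((506.06451416015625, 9.06353759765625), (82.89643096923828, 19.980180740356445), 82.49652099609375)
bar yaw 82.47135197421838
flange tilt/height [0.00073315 0.00020447 0.10547878] 9776 ((506.11767578125, 9.138232231140137), 54.511810302734375)
```

View pics/w7.png

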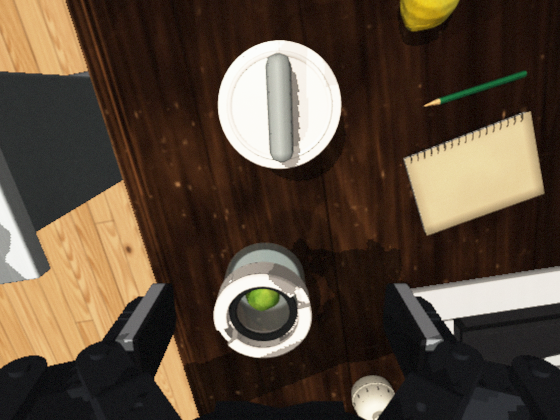

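View pics/side7.png

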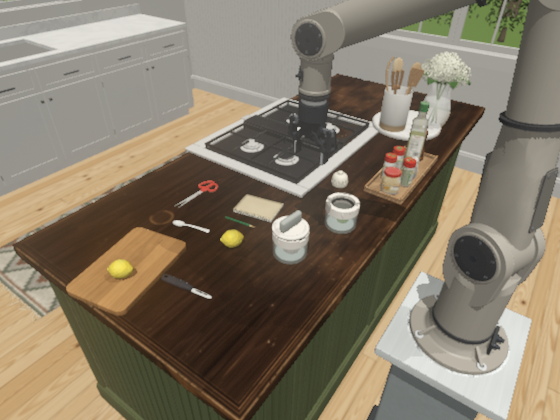

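The wrist view shows the lid level on the near canister, with the bar at (280,107). The lime's canister is open with the lime in it at (263,298). In the side view the peeler, lemon and timer look where they were, so I'm handing in.

```bash
python3 -c "
from h import *
print(r.hand_in());st()"
```

```text
the job is handed in; nothing more can be done
None
the job is handed in; nothing more can be done
```

The lid is locked on the garlic's canister and the job is handed in. The last reading before hand-in was at about 14 s. I set the lugs in the slots, pressed to the collar and turned clockwise to the stop. I then eased off the twist so the lid sprang up, opened the gripper and backed away.

| Check | Last measurement | Required |
|---|---|---|
| Turn from the slots | about 1.44 rad | at least 1.30 |
| lid_grip above the collar | about 30.5–31.5 mm | 27.5–32.5 |
| Flange tilt | below 0.001 rad | below 0.06 |
| Off centre | about 1 mm | within 5 mm |

- **Height:** the flange reading gave 31.5 mm and the bar top about 31 mm. The same camera had read the flange 0.9 mm high earlier, and the arm itself gave 30.4 mm just before I let go.
- **Worktop:** in the last images the lime's canister is open with the lime inside, and the lemon, peeler and timer look unmoved. I compared those by eye, without measuring them. The garlic could not be seen from above once the lid was on.
- **Problem on the way:** at the stop the bar slipped about 3° in the grip, and the wound-up twist held the lid down at first. Turning back slightly freed it.
- **Forces:** the largest force I read was about 33 N, when the lid bottomed out. The hand-in gave no verdict.

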